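# Knock plaster castings out of a turn-over mould

### The job

One of the two turn-over moulds on the table holds two plaster castings that are stuck in its tray. Take that tray by its bar handle, swing it right over upside down onto its own landing board and rap it down there firmly enough that the wedge on the board spreads the two lips over its face and both castings drop out; then swing the tray back to where it rested and let go, leaving both castings lying on the landing board. Leave the empty mould shut.

Things in the scene. Friction and masses are not known exactly. Their poses are not given: they have to be found in the camera images.
- mould_a: Turn-over mould with two castings in its tray, in the nearer or farther place; plywood base 80 (x) x 236 (y) mm, fixed. Origin: middle of the base's underside, on the table (z = 0), z up. Hinge axis along its x through (0, 0, 40 mm). Grey tray, 70 mm wide, 19 thick, 118 long from the hinge, open face up level with the hinge axis, rests on the -y side; landing board on the +y side.
- mould_a_tray (a joint): Tray hinge, rad: 0 = resting face up on the -y side, pi/2 = on edge, pi = upside down on the landing board. Swings freely (tray about 0.35 kg, under 3 N at the handle), stops at 0 and pi, falls to the side it leans to. Until both lips are spread, that bar meets the board at about 3.09.
- mould_a_handle (a point): Middle of the tray's handle: round steel bar 12 mm thick, parallel to the hinge axis, 175 mm from it. 58 mm of bar is free between its two arms, 50 mm between bar and tray end. It may turn between the fingers that pinch it. At tray angle q, in mould_a's frame, it is at (0, -175 cos q, 40 + 175 sin q) mm: 40 mm above the table at rest and when turned over.
- mould_a_lip_l (a joint): Slide, m, of one of two black sprung lips along the sides of the tray's face that hold the castings in by 2.5 mm: 0 = holding, grows outward. Each has a steel foot by the handle end, 112 mm from the hinge; on the board the feet straddle the wedge, which spreads the lips 5 to 6 mm as the tray is forced down to pi. Eased down, the tray's weight opens them about half at most; a brisk rap or 15 N down at the handle, fully. They may spring back.
- mould_a_lip_r (a joint): The other lip, alike; the castings drop out when both are past about 0.004.
- casting_1: Off-white plaster stone-wall casting, 36 x 34 x 14 mm, 30 g, in the cavity nearer the hinge. Origin: middle of its patterned face; z points from there to the flat back. In the tray the flat back is up (z up); knocked out it lies on its back (z down).
- casting_2: A like casting in the cavity farther from the hinge; origin and axes as casting_1.
- mould_a_board (a point): Middle of the top of mould_a's pale wooden landing board (76 mm in x, 96 in y), 69 mm from the hinge on its +y side, 23 mm above the table. At its outer end, 112 mm from the hinge, stands a small steel wedge, 16 mm high.
- mould_b: The other mould, of the same make, size, origin and axes as mould_a, but with an empty tray; to be left alone. It stands in the place that mould_a does not take.
- mould_b_tray (a joint): Hinge of the empty mould's tray, rad: 0 = resting.
Things that resemble listed ones, but are neither listed nor needed, are in the scene too. Leave any black or orange look-alike of the casting_1 alone.

How it is judged:
By the outcome, as a careful person would: the job done as asked, in the order asked, and still so for the second after the job is handed in, with the robot touching nothing.
It also fails if it takes over 58 s, if anything falls off the work surface, if the arm or the gripper's body presses on something with over 40 N, if the wrist force passes 120 N, or if a joint passes its speed limit or range.

### The arm

A 7-joint arm with a two-finger parallel gripper is mounted at the origin on a cart in front of the work surface, level with it; the furniture and walls round the work are solid. World frame = base frame: x ahead of the robot, y to its left, z up, the work surface at z = 0. Lengths are in mm, angles in rad, forces in N, time in s.
With the tool pointing down it reaches from about 350 to 900 mm from the base axis. Payload 19.9 kg.
Tool frame: the origin (TCP) lies at the very end of the fingers, on their centre line; the grasp point (between the pads) lies 19 mm behind it; z points along the fingers, y is the direction in which the jaws open and shut (so a half turn about z gives the same grasp; the last joint's range is limited). The gripper opens to 94 mm and grips with 3 to 60 N. Pads are 16 mm wide; open, the fingers measure 119 mm over their backs; the gripper's body (75 mm by 177 mm) begins 78 mm behind the grasp point.
Start: joints at [1.3, 0.417, -0.01, 1.614, 0.005, 1.111, -0.053], TCP at [141.75, -608.692, 205.425] pointing down, gripper open.
Joint ranges: [-2.81, 2.81], [-0.39, 2.02], [-1.27, 1.25], [0.06, 2.57], [-1.19, 4.33], [0.19, 2], [-2.82, 2.82]. Speed limits (rad/s): [1.89, 1.89, 2.39, 2.39, 3.01, 3.01, 3.01].

### API

Orientations are given as a 3x3 rotation matrix whose columns are the frame's x, y, z axes.
In Python, from plant import * gives the robot as it stands.
- The arm moves only by the tool arm_command, never from a script. Its argument "increments" is one flat list of numbers, 7 for each row, row after row: the closure, from 0 (fully open) to 1 (shut), then the shift along the tool's x, y, z in m, then the turn, a rotation vector about the tool's x, y, z in degrees. In form: [claw, dx, dy, dz, ax, ay, az, claw, dx, dy, dz, ax, ay, az, ...]. A call has 1 to 20 rows; each row is the pose to reach, as a shift and turn from the pose commanded when the call began, along the tool's axes at that moment; what a row does not reach only later rows make up. A row lasts 1/8 s, in which the tool goes at most 62.5 mm and 10.7 degrees, less where a joint would pass 70% of its speed; a pose out of reach is approached as far as the arm can. A call with a gripper value outside its range is refused whole. The fingers move at their own pace and stop on an object; the grip force is fixed at half the most. Time passes only in rows, so rows that repeat a pose let the fingers close. It gives the time, the measured TCP pose, the force and the opening at its end, in the units of the state.
- get_obs(): the state, without advancing time (a new reading comes with each control period).
- snapshot(name): name is "scene" or "top"; returns the picture (480x640x3 uint8, red, green, blue); there is no depth.
- calibration(name): a dict with "fx", "fy", "cx", "cy" (pixels), "k1" (the pictures are not rectified: a ray, as slopes to the right and down, at radius r is drawn at 1 + k1 r^2 times it, then the intrinsics apply), "T" (4x4, takes a point from camera to world coordinates). Camera axes: x right, y down, z forward; pixel columns grow to the right and rows downward; lengths in mm; the calibration is good to about 2 mm. A picture is of the moment at which its call begins. calibration takes no time and is no camera call.
- job_done(): hands the job in, once; it reports no verdict.
The state is a dict: "time": time; "joint_positions": joint angles; "qd": joint speeds; "joint_torque": joint torques, N m; "ee_pos": TCP position; "tcp_rot": TCP orientation; "force": force on the tool from outside, world axes, zero at the start; "torque": the same for the moment, N m; "finger_gap": finger opening in mm.
Only numpy, scipy, OpenCV 4.12 (cv2) and the standard library are available. Lean on these libraries where they do the work, as an engineer would, in place of code of your own. Each camera call takes 0.05 s, during which the arm holds its last target. There are 200 camera calls.

## Working session

There is one attempt and no reset: what is moved stays moved. The work goes in short steps, Python scripts to look and compute and a tool call to move; the robot and the scene stay as the last step left them, time stands still between calls to the robot, and variables do not carry over. Pictures are saved under pics/ and viewed, about 8 in all and at most 12, crops included, and the job is handed in when it is done.

Besides the shell and the picture viewer there is one more tool, called after "Request:" as name(argument=value, ...), one argument or row to a line, values as JSON. arm_command: Moves the arm, as the interface text tells. Its arguments: {"type":"object","properties":{"increments":{"type":"array","items":{"type":"number"}}},"required":["increments"]}

```bash
mkdir -p pics
python3 - <<'E'
from plant import *
import cv2
for n in("scene","top"):
    cv2.imwrite(f"pics/{n}0.png",snapshot(n)[:,:,::-1]); c=calibration(n); print(n,{k:(v if k!="T" else v.round(3).tolist()) for k,v in c.items()})
o=get_obs(); print(o)
E
```

```text
scene {'fx': 492.15190966782995, 'fy': 492.15190966782995, 'cx': 316.93287216564335, 'cy': 237.98111423077617, 'k1': -0.10632668289199901, 'T': [[-0.7, -0.449, 0.556, 102.115], [-0.715, 0.443, -0.542, 466.277], [-0.003, -0.776, -0.63, 599.424], [0.0, 0.0, 0.0, 1.0]]}
top {'fx': 589.9625258626303, 'fy': 589.9625258626303, 'cx': 321.03320244149626, 'cy': 232.40666235884706, 'k1': 0.01399531972243042, 'T': [[-0.025, -0.992, 0.125, 454.525], [-1.0, 0.024, -0.008, 26.408], [0.005, -0.125, -0.992, 1021.353], [0.0, 0.0, 0.0, 1.0]]}
{'time': 0.1, 'joint_positions': array([ 1.30052562,  0.41789686, -0.01032327,  1.61406728,  0.00470338,
        1.11070015, -0.0529786 ]), 'qd': array([ 0.00040371,  0.00013654, -0.00075435, -0.0012667 ,  0.00073353,
        0.00089555, -0.00140488]), 'joint_torque': array([ 3.23582477e-03, -8.52586269e+01,  6.41179886e-01, -4.26698899e+01,
       -4.88924235e-02,  1.63619325e-02,  6.97170799e-05]), 'ee_pos': array([ 141.66716987, -608.40789178,  204.9182574 ]), 'tcp_rot': array([[ 9.73934733e-01,  2.26828211e-01, -3.12953751e-04],
       [ 2.26828414e-01, -9.73934223e-01,  9.99913438e-04],
       [-7.79877920e-05, -1.04483723e-03, -9.99999451e-01]]), 'force': array([-0.0456965 , -0.34321   ,  0.00921681]), 'torque': array([ 0.01692094, -0.0189206 ,  0.0477624 ]), 'finger_gap': 94.19967891045653}
```

View pics/scene0.png

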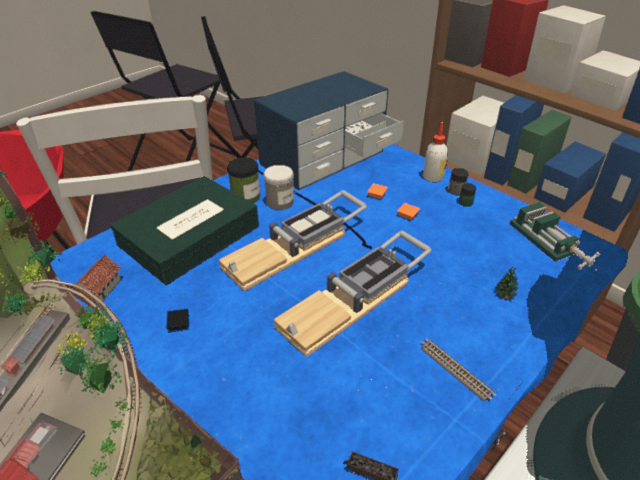

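View pics/top0.png

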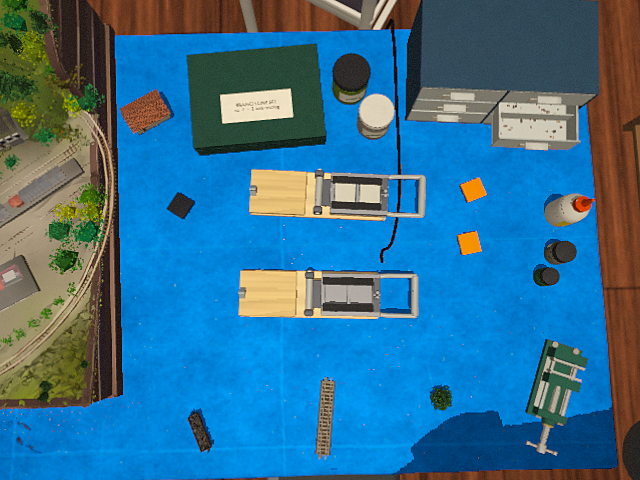

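The farther mould (top view, tray at ~(357,193)) shows two off-white castings. The nearer one (~(350,295)) shows only grey cavities. So the farther one is mould_a. The orange and black squares are look-alikes. I'll confirm this in an enlarged crop.

Run:
```python
import cv2
a=cv2.imread("pics/top0.png")[150:330,235:435]
cv2.imwrite("pics/crop.png",cv2.resize(a,None,fx=3.3,fy=3.3,interpolation=cv2.INTER_CUBIC))
```

```text
(no output)
```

View pics/crop.png

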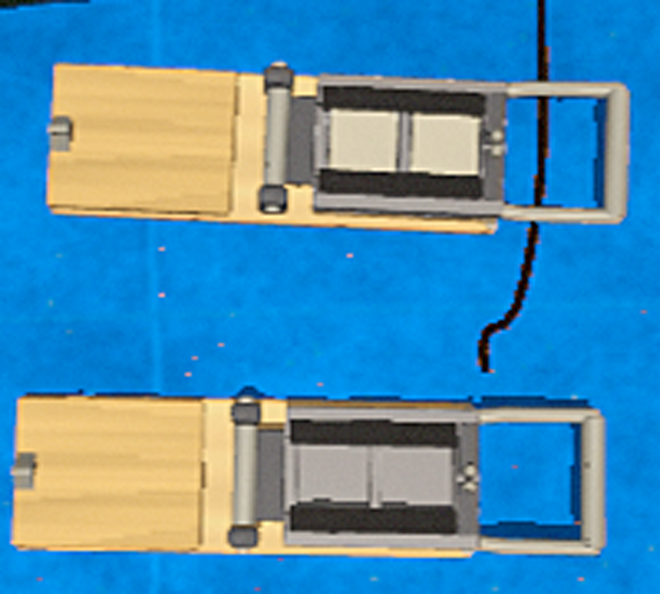

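```bash
cat > h.py <<'E'
from plant import *
import numpy as np, cv2
def ray(n,u,v):
    c=calibration(n); K=np.array([[c["fx"],0,c["cx"]],[0,c["fy"],c["cy"]],[0,0,1]])
    p=cv2.undistortPoints(np.array([[[u,v]]],float),K,np.array([c["k1"],0,0,0,0.])).ravel()
    return c["T"][:3,3],c["T"][:3,:3]@[p[0],p[1],1]
def pt(n,u,v,z):
    o,d=ray(n,u,v); return (o+d*(z-o[2])/d[2]).round(1)
E
python3 - <<'E'
from h import *
f=lambda x,y,z:pt("top",235+x/3.3-.3,150+y/3.3-.3,z)
h=f(617,153,45); hg=f(275,137,48); w=f(62,133,39)
print("handle",h,"ends",f(620,88,45),f(614,220,45),"hinge",hg,f(279,75,48),f(272,198,48),"wedge",w)
print("board corners",[f(*p,23) for p in((54,66),(236,72),(234,213),(49,208))])
print("dist h-hinge",np.hypot(*(h-hg)[:2]),"w",np.hypot(*(w-hg)[:2]), "dirs",np.degrees(np.arctan2(*(hg-h)[[0,1]])),np.degrees(np.arctan2(*(w-h)[[0,1]])))
E
```

```text
handle [ 635.3 -152.4   45. ] ends [ 669.  -155.4   45. ] [ 600.8 -149.3   45. ] hinge [647.1  21.7  48. ] [679.3  18.9  48. ] [615.8  24.   48. ] wedge [653.6 130.8  39. ]
board corners [array([692.6, 136.3,  23. ]), array([687.2,  41.2,  23. ]), array([612.5,  43.8,  23. ]), array([617.4, 139.7,  23. ])]
dist h-hinge 174.49942693315643 w 109.29345817568407 dirs 3.8774140226797695 3.697235279922401
```

Confirmed: in the crop, the upper tray has two off-white castings and the lower one has empty grey cavities. So mould_a is the farther mould, with its handle at about (635,-153,40), its hinge at about (646.5,22), and its +y direction tilted 3.8° toward world +x. I'll go above the handle.

Request:
arm_command(
  increments=[0.3,0.06,-0.034,0,0,0,2,0.55,0.12,-0.068,0,0,0,4,0.55,0.18,-0.102,0,0,0,6,0.55,0.24,-0.136,0,0,0,8,0.55,0.3,-0.17,0,0,0,10,0.55,0.36,-0.205,0,0,0,12,0.55,0.42,-0.239,0,0,0,14,0.55,0.48,-0.273,0,0,0,16,0.55,0.54,-0.307,0.01,0,0,16.9,0.55,0.584,-0.332,0.06,0,0,16.9,0.55,0.584,-0.332,0.06,0,0,16.9,0.55,0.584,-0.332,0.06,0,0,16.9,0.55,0.584,-0.332,0.06,0,0,16.9,0.55,0.584,-0.332,0.06,0,0,16.9,0.55,0.584,-0.332,0.06,0,0,16.9],
)

```text
time: 1.98
ee_pos: [635.0, -153.9, 146.1]
tcp_rot: [[0.998, -0.067, 0.001], [-0.067, -0.998, -0.0], [0.001, 0.0, -1.0]]
force: [0.2, 0.7, -0.6]
finger_gap: 42.0
```

Run:
```python
from h import *
o=get_obs();print(o["time"],o["ee_pos"],o["tcp_rot"].round(4),o["finger_gap"],o["joint_positions"].round(2))
a=snapshot("scene")[110:330,220:440,::-1]; b=snapshot("top")[140:250,300:460,::-1]
a=cv2.resize(a,(500,500),interpolation=2); b=cv2.resize(b,(300,206),interpolation=2)
c=np.zeros((500,800,3),np.uint8); c[:,:500]=a; c[:206,500:]=b; cv2.imwrite("pics/above.png",c)
```

```text
1.975 [ 635.01097247 -153.91543876  146.12025955] [[ 9.977e-01 -6.740e-02  8.000e-04]
 [-6.740e-02 -9.977e-01 -5.000e-04]
 [ 8.000e-04  4.000e-04 -1.000e+00]] 41.978068370732394 [ 0.36  0.53 -0.23  1.59  0.14  1.04 -1.55]
```

View pics/above.png

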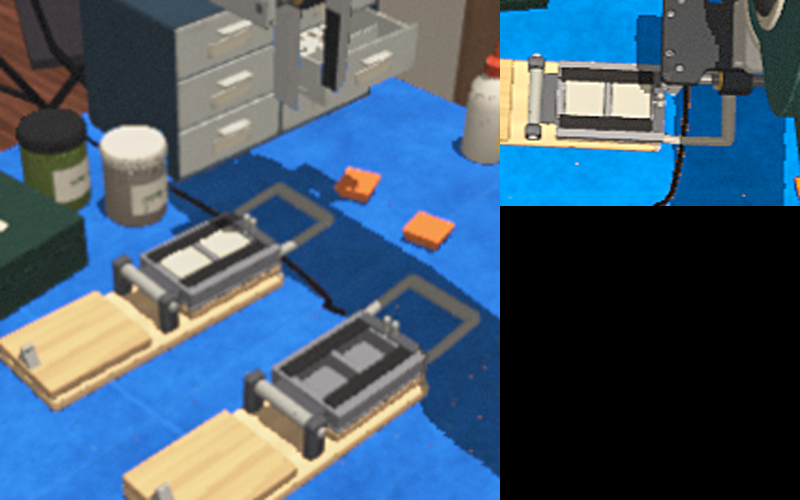

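The gripper hangs over the handle with its fingers clear of the bar on both sides. I'll descend and pinch.

Request:
arm_command(
  increments=[0.55,0,-0.001,0.04,0,0,0,0.55,0,-0.001,0.08,0,0,0,0.55,0,-0.001,0.11,0,0,0,0.55,0,-0.001,0.125,0,0,0,0.55,0,-0.001,0.125,0,0,0,0.55,0,-0.001,0.125,0,0,0,1,0,-0.001,0.125,0,0,0,1,0,-0.001,0.125,0,0,0,1,0,-0.001,0.125,0,0,0,1,0,-0.001,0.125,0,0,0,1,0,-0.001,0.125,0,0,0,1,0,-0.001,0.125,0,0,0],
)

```text
time: 3.58
ee_pos: [635.3, -152.6, 20.6]
tcp_rot: [[0.998, -0.067, 0.0], [-0.067, -0.998, -0.001], [0.0, 0.001, -1.0]]
force: [-0.7, -5.9, 3.1]
finger_gap: 11.0
```

The bar is pinched (gap 11 mm). I'll start the swing with a short arc to check that the arm follows and the forces stay low.

Request:
arm_command(
  increments=[1,0,-0.0002,-0.009,0,0,0,1,0,-0.0009,-0.0175,0,0,0,1,0,-0.0035,-0.0348,0,0,0,1,0,-0.0078,-0.0517,0,0,0,1,0,-0.0138,-0.0681,0,0,0,1,0,-0.0138,-0.0681,0,0,0],
)

```text
time: 4.32
ee_pos: [636.3, -139.3, 89.7]
tcp_rot: [[0.998, -0.067, 0.001], [-0.067, -0.998, -0.002], [0.001, 0.002, -1.0]]
force: [0.4, -8.3, 0.7]
finger_gap: 11.0
```

Request:
arm_command(
  increments=[1,0,-0.0076,-0.0158,0,0,0,1,0,-0.0168,-0.0307,0,0,0,1,0,-0.0274,-0.0446,0,0,0,1,0,-0.0393,-0.0574,0,0,0,1,0,-0.0524,-0.069,0,0,0,1,0,-0.0666,-0.0792,0,0,0,1,0,-0.0818,-0.0879,0,0,0,1,0,-0.0978,-0.095,0,0,0,1,0,-0.1144,-0.1005,0,0,0,1,0,-0.1315,-0.1044,0,0,0,1,0,-0.1488,-0.1065,0,0,0,1,0,-0.1663,-0.1068,0,0,0,1,0,-0.1837,-0.1054,0,0,0,1,0,-0.201,-0.1023,0,0,0,1,0,-0.2178,-0.0975,0,0,0,1,0,-0.234,-0.091,0,0,0,1,0,-0.2495,-0.083,0,0,0,1,0,-0.2642,-0.0734,0,0,0,1,0,-0.2778,-0.0624,0,0,0,1,0,-0.2778,-0.0624,0,0,0],
)

```text
time: 6.82
ee_pos: [654.9, 140.7, 150.1]
tcp_rot: [[0.998, -0.065, 0.001], [-0.065, -0.998, 0.001], [0.001, -0.001, -1.0]]
force: [5.9, 0.8, 0.8]
finger_gap: 11.2
```

Request:
arm_command(
  increments=[1,0.001,-0.0124,0.0123,0,0,0,1,0.001,-0.0236,0.0258,0,0,0,1,0.001,-0.0334,0.0403,0,0,0,1,0.001,-0.0416,0.0557,0,0,0,1,0.001,-0.0483,0.0719,0,0,0,1,0.001,-0.0533,0.0886,0,0,0,1,0.001,-0.0566,0.1058,0,0,0,1,0.001,-0.0582,0.1215,0,0,0,1,0.001,-0.0584,0.1335,0,0,0,1,0.001,-0.0584,0.1335,0,0,0,1,0.001,-0.0584,0.1335,0,0,0],
)

```text
time: 8.2
ee_pos: [661.3, 196.5, 17.8]
tcp_rot: [[0.998, -0.067, 0.003], [-0.067, -0.998, 0.0], [0.003, -0.0, -1.0]]
force: [6.8, -4.7, 4.1]
finger_gap: 11.1
```

Request:
arm_command(
  increments=[1,0.001,0,0.002,0,0,0,1,0.001,0,0.004,0,0,0,1,0.001,0,0.004,0,0,0],
)

```text
time: 8.57
ee_pos: [662.4, 196.5, 16.1]
tcp_rot: [[0.998, -0.067, 0.004], [-0.067, -0.998, -0.0], [0.004, -0.0, -1.0]]
force: [-6.0, -10.0, 33.8]
finger_gap: 11.1
```

Run:
```python
from h import *
a=snapshot("scene")[150:330,190:410,::-1]
cv2.imwrite("pics/over.png",cv2.resize(a,None,fx=3.4,fy=3.2,interpolation=2))
```

```text
(no output)
```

View pics/over.png

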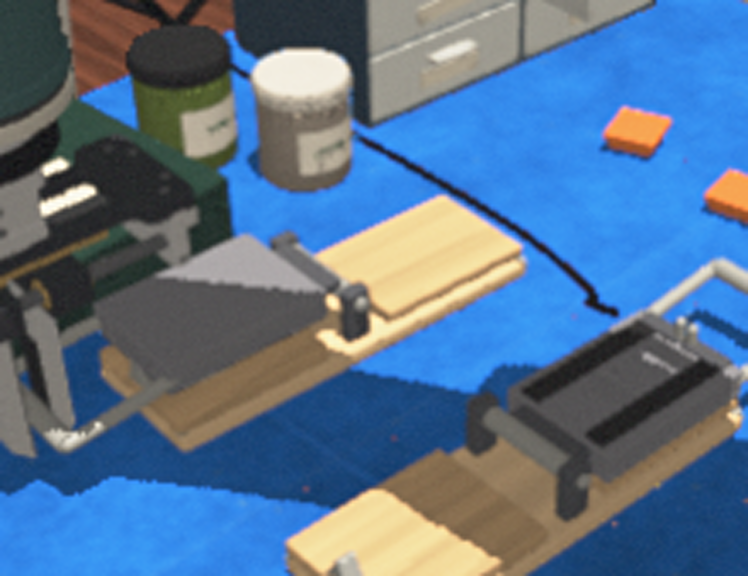

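The tray is upside down on its board, with its grey underside up at about (215,300). It is pressed down at 34 N, well above the 15 N needed. I'll hold briefly, lift partway and check that both castings dropped.

Request:
arm_command(
  increments=[1,0,0,0.001,0,0,0,1,0,0,0.001,0,0,0,1,0,0,-0.004,0,0,0,1,0,0.0005,-0.0185,0,0,0,1,0,0.0018,-0.0307,0,0,0,1,0,0.0051,-0.0479,0,0,0,1,0,0.0101,-0.0646,0,0,0,1,0,0.0168,-0.0808,0,0,0,1,0,0.025,-0.0962,0,0,0,1,0,0.0348,-0.1107,0,0,0,1,0,0.046,-0.1242,0,0,0,1,0,0.0584,-0.1365,0,0,0,1,0,0.072,-0.1475,0,0,0,1,0,0.0867,-0.1571,0,0,0,1,0,0.1022,-0.1651,0,0,0,1,0,0.1022,-0.1651,0,0,0],
)

```text
time: 10.62
ee_pos: [653.2, 93.7, 178.9]
tcp_rot: [[0.998, -0.067, -0.001], [-0.067, -0.998, -0.0], [-0.001, 0.0, -1.0]]
force: [-2.3, -2.0, -8.1]
finger_gap: 11.0
```

Run:
```python
from h import *
a=snapshot("scene")[150:330,190:410,::-1]
cv2.imwrite("pics/lift.png",cv2.resize(a,None,fx=3.4,fy=3.2,interpolation=2))
```

```text
(no output)
```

View pics/lift.png

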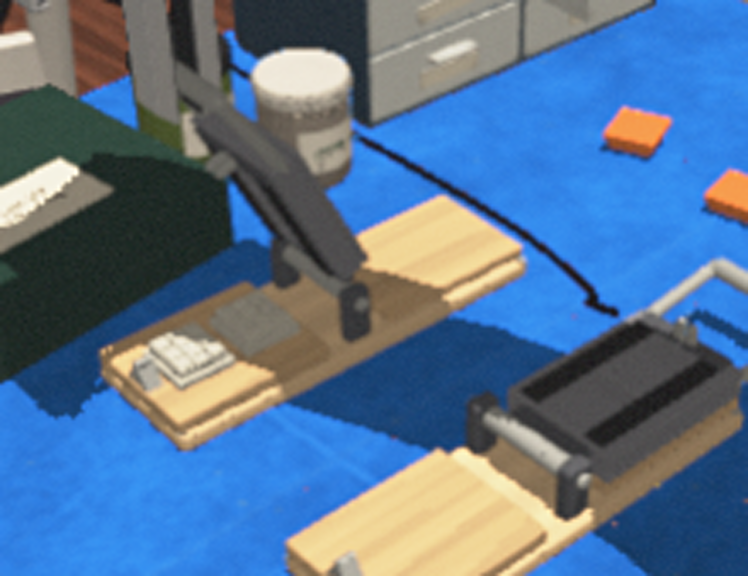

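Both castings lie on the board: one at about (185,358), one in shade at (255,320). I'll swing the tray back.

Request:
arm_command(
  increments=[1,0,0.0162,-0.0065,0,0,0,1,0,0.0331,-0.0113,0,0,0,1,0,0.0503,-0.0144,0,0,0,1,0,0.0677,-0.0158,0,0,0,1,0,0.0852,-0.0154,0,0,0,1,0,0.1026,-0.0133,0,0,0,1,0,0.1196,-0.0095,0,0,0,1,0,0.1362,-0.004,0,0,0,1,0,0.1522,0.0032,0,0,0,1,0,0.1674,0.0119,0,0,0,1,0,0.1816,0.022,0,0,0,1,0,0.1947,0.0336,0,0,0,1,0,0.2067,0.0464,0,0,0,1,0,0.2173,0.0603,0,0,0,1,0,0.2264,0.0752,0,0,0,1,0,0.234,0.091,0,0,0,1,0,0.24,0.1074,0,0,0,1,0,0.2443,0.1244,0,0,0,1,0,0.2443,0.1244,0,0,0],
)

```text
time: 13.05
ee_pos: [637.3, -149.1, 52.6]
tcp_rot: [[0.998, -0.066, -0.001], [-0.066, -0.998, -0.0], [-0.001, 0.0, -1.0]]
force: [-2.9, -3.7, 0.6]
finger_gap: 10.9
```

Request:
arm_command(
  increments=[1,0,0.0015,0.009,0,0,0,1,0,0.0026,0.018,0,0,0,1,0,0.0031,0.025,0,0,0,1,0,0.0034,0.03,0,0,0,1,0,0.0034,0.034,0,0,0,1,0,0.0034,0.034,0,0,0],
)

```text
time: 13.8
ee_pos: [637.1, -152.7, 19.9]
tcp_rot: [[0.998, -0.066, -0.0], [-0.066, -0.998, -0.001], [-0.0, 0.001, -1.0]]
force: [-3.9, -6.3, -0.2]
finger_gap: 11.2
```

Request:
arm_command(
  increments=[1,0,0,0.002,0,0,0,1,0,0,0.002,0,0,0],
)

```text
time: 14.05
ee_pos: [637.1, -152.7, 18.1]
tcp_rot: [[0.998, -0.066, -0.0], [-0.066, -0.998, -0.001], [-0.0, 0.001, -1.0]]
force: [-4.6, -5.3, -0.9]
finger_gap: 11.3
```

Request:
arm_command(
  increments=[1,0,0,0.002,0,0,0,1,0,0,0.002,0,0,0],
)

```text
time: 14.3
ee_pos: [637.1, -152.7, 16.1]
tcp_rot: [[0.998, -0.066, -0.0], [-0.066, -0.998, -0.001], [-0.0, 0.001, -1.0]]
force: [-3.3, -6.8, -1.0]
finger_gap: 11.0
```

Request:
arm_command(
  increments=[1,0,0,0.0015,0,0,0,1,0,0,0.003,0,0,0,1,0,0,0.003,0,0,0],
)

```text
time: 14.68
ee_pos: [637.5, -152.8, 15.1]
tcp_rot: [[0.998, -0.067, 0.001], [-0.067, -0.998, -0.001], [0.001, 0.001, -1.0]]
force: [-16.6, -4.8, 29.5]
finger_gap: 10.9
```

The tray rests (contact at z 15). I'll unload, open and lift away.

Request:
arm_command(
  increments=[1,0,0,0,0,0,0,0.55,0,0,0,0,0,0,0.55,0,0,0,0,0,0,0.55,0,0,0,0,0,0,0.55,0,0,0,0,0,0,0.55,0,0,-0.02,0,0,0,0.55,0,0,-0.05,0,0,0,0.55,0,0,-0.1,0,0,0,0.55,0,0,-0.15,0,0,0,0.55,-0.05,0,-0.19,0,0,0,0.55,-0.1,0.05,-0.19,0,0,0,0.55,-0.15,0.1,-0.19,0,0,0,0.55,-0.2,0.15,-0.19,0,0,0,0.55,-0.2,0.15,-0.19,0,0,0],
)

```text
time: 16.42
ee_pos: [425.3, -290.7, 204.7]
tcp_rot: [[0.998, -0.07, 0.001], [-0.07, -0.998, -0.001], [0.001, 0.001, -1.0]]
force: [0.3, 0.4, 0.4]
finger_gap: 42.6
```

Run:
```python
from h import *
a=snapshot("scene")[150:330,210:440,::-1]; b=snapshot("top")[150:330,235:435,::-1]
a=cv2.resize(a,(420,400),interpolation=2); b=cv2.resize(b,(380,400),interpolation=2)
cv2.imwrite("pics/end.png",np.hstack([a,b])); print(get_obs()["force"])
```

```text
[ 1.07329464  0.37243311 -0.44429743]
```

View pics/end.png

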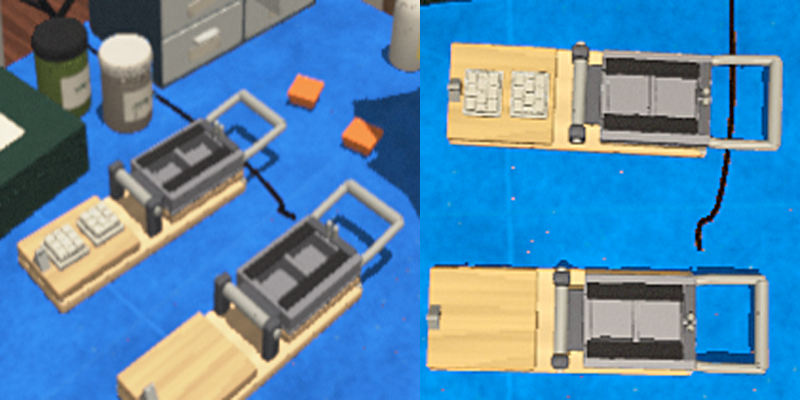

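Both castings lie flat on the landing board, patterned side up (top panel (483,92) and (530,92)). The tray is empty and back at rest, mould_b is untouched, and the gripper is clear.

```bash
python3 -c "
from plant import *
print(job_done())"
```

```text
the job is handed in; nothing more can be done
None
```

The job is done and handed in at about 16.5 s of the 58 s allowed. The farther mould was the one holding the castings. I pinched its bar handle, swung the tray over onto its landing board, pressed it down at about 34 N, then swung it back to rest and let go.

- **Castings:** the last pictures show both lying on the landing board, patterned face up.
- **Trays:** the emptied tray is back at rest and the other mould is still shut and untouched. The gripper is well clear, with wrist force near zero.
- **Grip slip:** the bar slipped about 5 mm in the grip during the press. On the return I therefore lowered about 5 mm further than planned before the tray seated, with about 30 N of contact. It did no visible harm.
- **Not checked directly:** I didn't measure the lip positions. I took it that both lips spread because both castings dropped out.

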